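# Clear the digester hatch and survey its joint for leakage

## Robot

A 6-joint arm with a two-finger parallel gripper is mounted at the origin on the work surface. World frame = base frame: x ahead of the robot, y to its left, z up, the work surface at z = 0. Lengths are in mm, angles in rad, forces in N, time in s.
With the tool pointing down it reaches from about 350 to 875 mm from the base axis. Payload 4.2 kg.
Tool frame: the origin (TCP) lies on the mounting face of the last link; the fingertips stand 173 mm ahead of it and the grasp point (between the pads) lies 155 mm ahead of it; z points along the fingers, y is the line along which they close (so a half turn about z gives the same grasp; the last joint's range is limited). The gripper opens to 85 mm and grips with 20 to 120 N. Pads are 22 mm wide; open, the fingers measure 114 mm over their backs; the gripper's body (76 mm by 85 mm) begins 54 mm behind the grasp point. The pads swing forward as they close: fully open they stand 13 mm farther back than shut.
Start: joints at [1.368, 0.385, 0.008, 0, -1.194, -0.259], TCP at [278.442, 559.527, 404.712] pointing down, gripper open.
Joint ranges: [-3.14, 3.14], [-1.21, 2.06], [-1.07, 1.41], [-3.16, 2.05], [-2.99, -0.16], [-3.1, 3.1]. Speed limits (rad/s): [2.79, 2.79, 3.14, 3.14, 3.14, 3.14].

## Interface

Orientations are given as a unit quaternion [x, y, z, w].
In Python, from bench import arm gives the robot as it stands. The module is installed in compiled form; this text tells all that it offers.
- The arm moves only by the tool move_arm, never from a script. Its arguments are lists of equal length, an entry for each row: "fingers": the finger opening in mm, from 0 to 85.4; "travel": the shift along the tool's x, y, z in mm, a list of three; "dr": the turn, a rotation vector about the tool's x, y, z in rad, a list of three. A call has 1 to 10 rows; each row is the pose to reach, as a shift and turn from the pose commanded when the call began, along the tool's axes at that moment; what a row does not reach only later rows make up. A row lasts 1/10 s, in which the tool goes at most 50 mm and 8.59 degrees, less where a joint would pass 70% of its speed; a pose out of reach is approached as far as the arm can. A call with a gripper value outside its range is refused whole. The fingers move at their own pace and stop on an object; the grip force is fixed at half the most. Time passes only in rows, so rows that repeat a pose let the fingers close. It gives the time, the measured TCP pose, the force, the opening and the grip force at its end, in the units of the state.
- arm.read_state(): the state, without advancing time (a new reading comes with each control period).
- arm.get_image(name): name is "scene" or "top" or "wrist"; returns the picture (384x512x3 uint8, red, green, blue); there is no depth.
- arm.camera_model(name): a dict with "intrinsics" (3x3 intrinsics, pixels), "pose" (4x4, takes a point from camera to world coordinates). Camera axes: x right, y up, looking along -z (the intrinsics and any distortion apply to the point x, -y, -z); pixel columns grow to the right and rows downward; lengths in mm; the calibration is good to about 2 mm. A picture is of the moment at which its call begins: read the wrist's pose just before it. camera_model takes no time and is no camera call; for the wrist camera it gives the pose at the moment of the call.
- arm.job_done(): hands the job in; it is judged then, once.
The state is a dict: "clock": time; "joints": joint angles; "joint_vel": joint speeds; "joint_efforts": joint torques, N m; "position": TCP position; "ee_rot": TCP orientation; "contact_force": force on the tool from outside, world axes, zero at the start; "wrist_torque": the same for the moment, N m; "gripper_width": finger opening in mm; "grasp_force": force on a finger pad.
Only numpy, scipy, OpenCV 4.12 (cv2) and the standard library are available. Lean on these libraries where they do the work, as an engineer would, in place of code of your own. Each camera call takes 0.05 s, during which the arm holds its last target. There are 200 camera calls.

## Task

Sweep the four broken white shards off the microwave digester's hatch into the steel gutter at its side with the orange-handled scraper, not with the fingers, and stand the scraper back upright in the middle of its grey pad. Then take the yellow leakage probe and guide its tip along the hatch's dark joint from the green dot, round the clipped corner, to the red dot, at about 3 cm a second, its tip just above or lightly touching the joint all the way, and hang the probe back in its stand. Leave the bottles, jar and beaker alone.

Things in the scene. Friction and masses are not known exactly. Their poses are not given: they have to be found in the camera images.
- digester: low top-loading microwave digester fixed on the bench. Origin on the bench plane; at yaw 0 x points away from the robot, y left, z up. White flat deck: top at z = 60 mm, x -110 to 110, y -80 to 150 mm. Behind it (x 110 to 160 mm) a blue console 95 mm high; two hinge knuckles 11 mm high at x = 93 mm.
- hatch (a point): centre of the blue hatch, flush in the deck, at deck height: digester frame (0, 30, 60) mm. The hatch spans x -75 to 75, y -45 to 105 mm, its corner at (-75, 105) clipped, and is outlined by a flush dark joint line 5 mm wide.
- seam_start (a point): centre of the green dot (16 mm) on the joint, at deck height: start of the trace. In the digester's frame (45, 105, 60) mm.
- seam_bend1 (a point): first bend of the joint, digester frame (-45, 105, 60) mm; the joint is straight between consecutive seam points (90, 42 and 90 mm long).
- seam_bend2 (a point): second bend of the joint, digester frame (-75, 75, 60) mm.
- seam_end (a point): centre of the red dot (16 mm) on the joint, where the trace ends, digester frame (-75, -15, 60) mm.
- gutter (a point): centre of the floor of the open steel gutter along the deck's y = -80 mm edge: digester frame (0, -115, 6) mm. Inside y -146 to -80, x -106 to 106 mm; outer walls 35 mm above the bench.
- shard0: white broken liner shard, about 28 x 18 x 10 mm, lying on the hatch. Origin: centre of its underside.
- shard1: white broken liner shard, about 28 x 18 x 10 mm, lying on the hatch. Origin: centre of its underside.
- shard2: white broken liner shard, about 28 x 18 x 10 mm, lying on the hatch. Origin: centre of its underside.
- shard3: white broken liner shard, about 28 x 18 x 10 mm, lying on the hatch. Origin: centre of its underside.
- scraper: scraper block standing upright: black blade block 130 (x) x 30 (y) x 20 (z) mm and above it an orange grip 70 (x) x 24 (y) mm, from z = 20 to 70 mm. Origin: centre of the flat underside. 0.22 kg. Pinch the grip across y from above, about 45 mm above the underside.
- pad: fixed grey pad, 170 (x) x 90 (y) x 6 mm, home of the scraper, to the robot's left or right. Origin: centre of its underside; the scraper stands on its top (z = 6 mm), in its middle, any heading.
- stand: fixed probe stand: aluminium plate 110 x 110 mm, top at z = 110 mm, on four posts, with a 40 mm through hole at its centre. Origin: centre of its underside, under the hole. On the other side of the digester from the pad.
- probe: leakage probe, 176 mm long, hung upright in the stand by its collar. Origin: its TIP, z up. White tapered tip (8 mm across at the end, 24 mm above), black collar 64 mm across from z = 90 to 96 mm, yellow square handle 28 x 28 mm (sides along x and y) from z = 96 to 176 mm. 0.16 kg. Grip from above at z = 140 mm. Hung, its tip is 20 mm above the bench.
- bottle_a: white plastic wide-mouth bottle, 66 mm across, 120 mm tall, loose; leave alone. Origin: centre of its underside.
- bottle_b: a second bottle like bottle_a; leave alone.
- reagent: amber glass jar, 60 mm across, 85 mm tall, loose; leave alone. Origin: centre of its underside.
- beaker: open glass beaker, 66 mm across, 80 mm tall, loose; leave alone. Origin: centre of its underside.
There are look-alikes about, which are no part of the job. Of the things shaped like the pad, the grey one is meant.

How it is judged:
By the outcome, as a careful person would: the job done as asked, in the order asked, and still so for the second after the job is handed in, with the robot touching nothing.
It also fails if it takes over 72 s, if anything falls off the work surface, if the arm or the gripper's body presses on something with over 40 N, if the wrist force passes 120 N, or if a joint passes its speed limit or range.

## Working session

There is one attempt and no reset: what is moved stays moved. The work goes in short steps, Python scripts to look and compute and a tool call to move; the robot and the scene stay as the last step left them, time stands still between calls to the robot, and variables do not carry over. Pictures are saved under pics/ and viewed, at most 10 in all, crops included, and the job is handed in when it is done.

Besides the shell and the picture viewer there is one more tool, called after ">>>" as name(argument=value, ...), one argument or row to a line, values as JSON. move_arm: Moves the arm, as the interface text tells. Its arguments: {"type":"object","properties":{"fingers":{"type":"array","items":{"type":"number"}},"travel":{"type":"array","items":{"type":"array","items":{"type":"number"}}},"dr":{"type":"array","items":{"type":"array","items":{"type":"number"}}}},"required":["fingers","travel","dr"]}

```bash
mkdir -p pics; python3 - <<'E'
from bench import arm
import cv2,numpy as np
s=arm.read_state();print(s)
for n in("scene","top"):
    im=arm.get_image(n);cv2.imwrite(f"pics/{n}0.png",im[:,:,::-1]);np.save(n+"0.npy",im)
    m=arm.camera_model(n);print(n,np.round(m["intrinsics"],2).tolist(),np.round(m["pose"],3).tolist(),[k for k in m])
a=np.vstack([cv2.imread("pics/top0.png")]);cv2.imwrite("pics/top0b.png",cv2.resize(a,(800,600)))
E
```

```text
{'clock': 0.0, 'joints': array([ 1.36761518e+00,  3.85531227e-01,  6.62463799e-03, -5.51247247e-04,
       -1.19404742e+00, -2.58597344e-01]), 'joint_vel': array([-5.00238970e-04, -6.79925690e-05, -2.15710153e-03, -6.40679169e-04,
        1.83818140e-03,  1.43753471e-03]), 'joint_efforts': array([-1.12537145e-04, -3.92281222e+01,  1.88393158e+01,  4.18596447e+00,
       -4.76145142e-03,  1.01477930e-06]), 'position': array([278.33167549, 559.3549407 , 403.62826419]), 'ee_rot': array([ 9.73439410e-01, -2.28942099e-01, -2.26196307e-04,  1.08552194e-03]), 'contact_force': array([ 0.00168744,  0.10915464, -0.54179488]), 'wrist_torque': array([ 0.02788808, -0.05803761,  0.00952096]), 'grasp_force': 0.0, 'gripper_width': 85.6832480284401}
scene [[465.92, 0.0, 251.54], [0.0, 465.92, 201.97], [0.0, 0.0, 1.0]] [[0.775, -0.455, 0.439, 1095.728], [0.632, 0.56, -0.536, -719.598], [-0.002, 0.693, 0.721, 1071.259], [0.0, 0.0, 0.0, 1.0]] ['intrinsics', 'pose']
top [[352.67, 0.0, 253.07], [0.0, 352.67, 192.19], [0.0, 0.0, 1.0]] [[-0.02, 0.974, -0.227, 307.722], [-1.0, -0.019, 0.008, 1.09], [0.004, 0.227, 0.974, 915.892], [0.0, 0.0, 0.0, 1.0]] ['intrinsics', 'pose']
```

View pics/top0b.png

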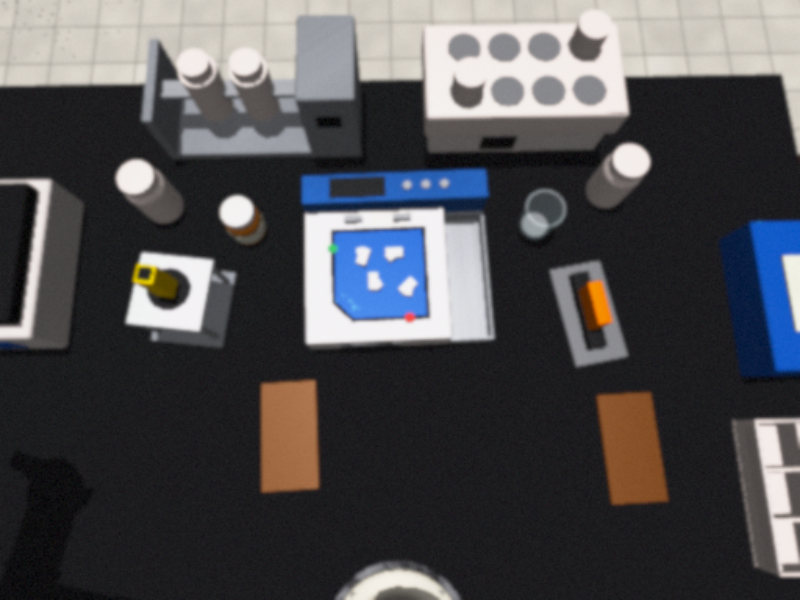

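View pics/scene0.png

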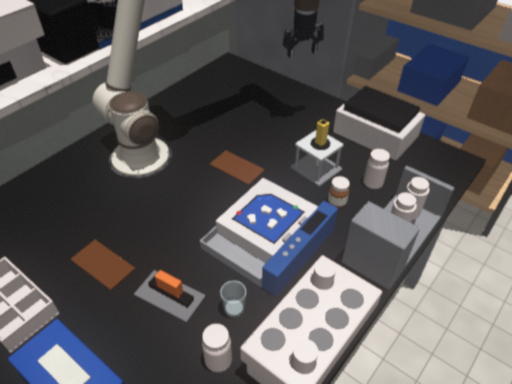

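The top view shows the digester in the middle (green dot at about 333,248 and red at 409,317 in the 800 px view). The gutter is on its right. The scraper is on the grey pad at about (590,312), and the probe in the stand at about (160,285). The scene view agrees.

```bash
cat >h.py <<'E'
import numpy as np,cv2
from scipy.spatial.transform import Rotation as R
def cast(cm,px,z):
    K=np.array(cm["intrinsics"]);P=np.array(cm["pose"])
    px=np.atleast_2d(np.asarray(px,float))
    d=np.c_[(px-[K[0,2],K[1,2]])/[K[0,0],K[1,1]],np.ones(len(px))]*[1,-1,-1]
    d=d@P[:3,:3].T;o=P[:3,3]
    return o+d*((z-o[2])/d[:,2])[:,None]
def blobs(mask,amin=8):
    cs,_=cv2.findContours(mask.astype(np.uint8),cv2.RETR_EXTERNAL,cv2.CHAIN_APPROX_NONE)
    return sorted([c for c in cs if cv2.contourArea(c)>amin],key=cv2.contourArea,reverse=True)
def cen(c):
    m=cv2.moments(c);return [m["m10"]/m["m00"],m["m01"]/m["m00"]]
def hsv(im): return cv2.cvtColor(im,cv2.COLOR_RGB2HSV).astype(int)
def proj(cm,p):
    K=np.array(cm["intrinsics"]);P=np.array(cm["pose"])
    c=(np.atleast_2d(p)-P[:3,3])@P[:3,:3]*[1,-1,-1]
    q=c@K.T;return q[:,:2]/q[:,2:]
E
python3 - <<'E'
from h import *
from bench import arm
np.set_printoptions(precision=1,suppress=True)
for n in("top","scene"):
    im=np.load(n+"0.npy");cm=arm.camera_model(n);h=hsv(im);H,S,V=h[...,0],h[...,1],h[...,2]
    print("==",n)
    ms={"green":((H>45)&(H<80)&(S>120)&(V>70),60),"red":(((H<5)|(H>174))&(S>150)&(V>110),60),
     "orange":((H>5)&(H<16)&(S>200)&(V>150),76),"yellow":((H>20)&(H<33)&(S>150)&(V>60),196),
     "blue":((H>100)&(H<122)&(S>120),60),"white":((S<40)&(V>170),60)}
    for k,(m,z) in ms.items():
        for c in blobs(m,5)[:5 if k!="white" else 14]:
            r=cv2.minAreaRect(c)
            print(k,cv2.contourArea(c),np.array(cen(c)),cast(cm,[cen(c)],z)[0],"rect w", cast(cm,cv2.boxPoints(r),z)[:,:2].ravel())
    if n=="top":
        m=(S<60)&(V>70)&(V<150)
        for c in blobs(m,150): 
            r=cv2.minAreaRect(c);print("grey",cv2.contourArea(c),np.array(cen(c)),cast(cm,[r[0]],6)[0],cast(cm,cv2.boxPoints(r),6)[:,:2].ravel())
E
```

```text
== top
green 8.5 [212.6 158.8] [596.7  95.2  60. ] rect w [597.5 100.6 602.8  95.5 596.   89.1 590.7  94.2]
red 8.0 [262.  202.8] [480.  -27.6  60. ] rect w [477.  -22.6 484.5 -22.8 484.3 -32.7 476.8 -32.5]
orange 8.0 [380.  197.2] [ 484.8 -315.5   76. ] rect w [ 522.6 -300.8  527.6 -314.1  462.3 -332.7  457.4 -319.6]
yellow 365.5 [ 98.9 179.3] [509.8 319.9 196. ] rect w [511.3 357.6 541.1 345.9 509.  284.2 479.8 296.4]
blue 4028.0 [487.1 189.7] [ 502.1 -591.7   60. ] rect w [ 635.4 -544.1  632.9 -676.4  368.9 -626.9  371.4 -503.3]
blue 3056.0 [243.  174.5] [553.6  18.5  60. ] rect w [625.5  96.3 629.  -54.4 481.8 -55.3 478.7  89.9]
blue 2842.0 [253.8 120.5] [699.8 -12.   60. ] rect w [ 729.4  155.4  745.3 -167.8  661.6 -167.7  646.5  148.9]
blue 26.5 [  4.6 221.2] [446.5 601.2  60. ] rect w [443.9 614.  455.6 611.8 444.1 578.2 432.4 580.5]
white 26937.0 [266.1  29.2] [973.9 -52.   60. ] rect w [1083.1  702.7 1057.8 -756.2  754.4 -699.2  779.7  659.7]
white 9051.5 [250.5 177.3] [545.8  -0.5  60. ] rect w [ 658.4  146.9  665.3 -159.2  443.7 -154.5  438.1  134.9]
white 1322.0 [110.6 18
[... 4947 characters left out ...]
  474.9 -124.7  659.9 -123.5  667.8 -166.4]
white 532.5 [410.7 195.8] [840.3 358.   60. ] rect w [806.8 294.3 810.8 469.4 880.8 438.4 872.7 270.4]
white 467.5 [142.9 161.2] [ 85.4 -48.7  60. ] rect w [ -28.2  -95.3   43.2   84.2  171.5    2.9   99.5 -162.9]
white 459.5 [215.2 335.5] [ 690.  -360.7   60. ] rect w [ 646.9 -356.8  693.6 -318.9  732.5 -363.4  687.6 -399.9]
white 390.0 [318.3 145.9] [489.8 380.2  60. ] rect w [424.4 340.2 390.5 465.9 546.2 443.4 571.2 324.5]
white 362.0 [389.3 123.5] [617.5 646.1  60. ] rect w [493.  481.1 410.3 630.6 685.5 788.7 748.7 631.7]
white 298.5 [12.   5.6] [-1333.9   336.8    60. ] rect w [-1444.    335.  -1319.1   435.9 -1154.    330.2 -1272.2   234.6]
```

>>> move_arm(
  fingers=[85,85,85,85,85,85,85,85,85,85],
  travel=[
    [40,30,0],
    [80,60,0],
    [120,90,0],
    [160,120,0],
    [200,150,0],
    [240,180,0],
    [280,210,0],
    [320,240,0],
    [360,270,0],
    [400,300,0],
  ],
  dr=[
    [0,0,-0.05],
    [0,0,-0.1],
    [0,0,-0.15],
    [0,0,-0.2],
    [0,0,-0.25],
    [0,0,-0.3],
    [0,0,-0.35],
    [0,0,-0.4],
    [0,0,-0.44],
    [0,0,-0.48],
  ],
)

```text
clock: 1.1
position: [503.2, 110.8, 404.6]
ee_rot: [1.0, 0.01, -0.0, -0.0]
contact_force: [1.2, 0.4, -0.5]
gripper_width: 84.9
grasp_force: 0.0
```

```bash
cat >>h.py <<'E'
np.set_printoptions(precision=2,suppress=True)
def to(target,phi=None,s=None):
    """target world TCP xyz, phi heading deg of tool x -> travel, dr in current tool frame"""
    from bench import arm
    s=s or arm.read_state();r=R.from_quat(s["ee_rot"]);M=r.as_matrix()
    f=np.degrees(np.arctan2(M[1,0],M[0,0]))
    phi=f if phi is None else phi
    c,q=np.cos(np.radians(phi)),np.sin(np.radians(phi))
    G=np.array([[c,q,0],[q,-c,0],[0,0,-1.]])
    t=M.T@(np.array(target)-s["position"])
    print("t",round(s["clock"],2),"pos",s["position"],"phi",round(f,2),"-> travel",t,"dr",(r.inv()*R.from_matrix(G)).as_rotvec().round(3))
E
python3 - <<'E'
from h import *
from bench import arm
s=arm.read_state();print(s["joints"]);to([554,-10,420],1,s)
c=arm.camera_model("wrist");print(c["intrinsics"],np.array(c["pose"]))
c["pose"]=np.array(c["pose"]);print(cast(c,[[0,0],[511,0],[511,383],[0,383],[256,192]],60))
E
```

```text
[ 0.53  0.2  -0.26 -0.   -1.12  1.06]
t 1.1 pos [503.2  110.75 404.59] phi 1.15 -> travel [ 48.35 121.75 -15.43] dr [-0.  0.  0.]
[[278.37   0.   256.11]
 [  0.   278.37 194.52]
 [  0.     0.     1.  ]] [[  0.02   0.96   0.29 576.92]
 [ -1.     0.02   0.01 112.14]
 [ -0.    -0.29   0.96 373.41]
 [  0.     0.     0.     1.  ]]
[[ 673.76  363.05   60.  ]
 [ 683.49 -132.69   60.  ]
 [ 197.   -272.97   60.  ]
 [ 181.14  484.89   60.  ]
 [ 484.44  110.69   60.  ]]
```

>>> move_arm(
  fingers=[85,85,85],
  travel=[
    [25,42,0],
    [45,80,0],
    [45,80,0],
  ],
  dr=[
    [0,0,0],
    [0,0,0],
    [0,0,0],
  ],
)

```text
clock: 1.4
position: [550.9, 29.7, 403.7]
ee_rot: [1.0, 0.006, -0.001, 0.001]
contact_force: [-0.4, 0.7, -0.8]
gripper_width: 84.8
grasp_force: 0.0
```

```bash
python3 - <<'E'
from h import *
from bench import arm
import pickle
c=arm.camera_model("wrist");im=arm.get_image("wrist");pickle.dump((c,im),open("w1.pkl","wb"))
cv2.imwrite("pics/w1.png",cv2.resize(im[:,:,::-1],(800,600)))
print(np.array(c["pose"])[:3,3])
E
```

```text
[624.54  30.5  372.47]
```

View pics/w1.png

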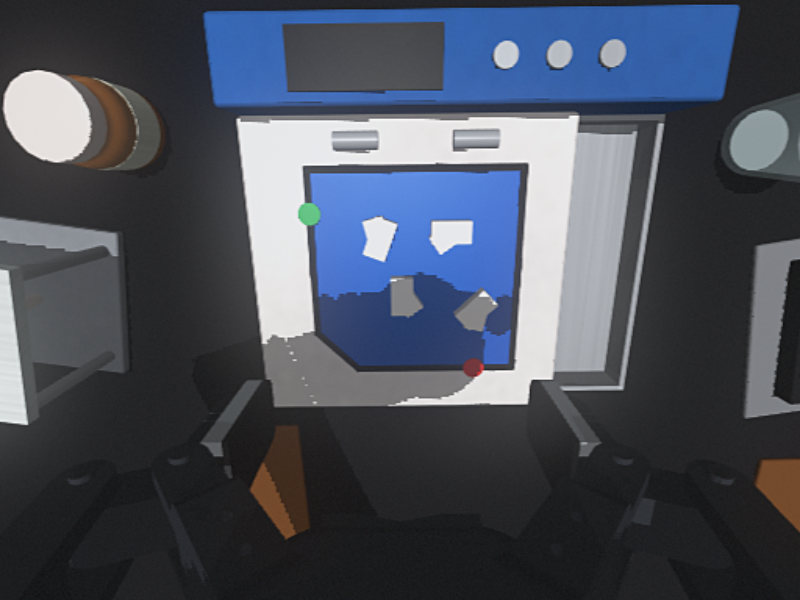

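The wrist view shows the hatch clearly, with the four shards at (378,240), (452,236), (405,297) and (476,311). The green dot is at (309,215), the red at (473,368), and the gutter is on the right.

```bash
cat >fit.py <<'E'
from h import *
def fit(c,im,z=60):
    h=hsv(im);H,S,V=h[...,0],h[...,1],h[...,2]
    m=((H>100)&(H<125)&(S>100)&(V>50)).astype(np.uint8)
    bs=[b for b in blobs(m,1500) if 100<cen(b)[1]<300]
    hull=cv2.convexHull(bs[0]);p=cv2.approxPolyDP(hull,6,True)[:,0].astype(float)
    w=cast(c,p,z)[:,:2]
    g=[cen(blobs((H>45)&(H<85)&(S>80)&(V>70),20)[0])]
    r=[cen(blobs(((H<6)|(H>172))&(S>110)&(V>60)&(np.arange(im.shape[0])[:,None]<300),20)[0])]
    W=np.vstack([cast(c,g,z)[:,:2],cast(c,r,z)[:,:2]])
    M=np.array([[45,105],[-75,-15.]])
    cand=np.array([[72.5,-42.5],[72.5,102.5],[-72.5,-42.5],[-43.96,102.5],[-72.5,73.96]])
    for it in range(3):
        mm,ww=M.mean(0),W.mean(0);a=(M-mm)@np.array([1,1j]);b=(W-ww)@np.array([1,1j])
        th=np.angle(np.vdot(a,b));sc=np.abs(b).sum()/np.abs(a).sum()
        c_,s_=np.cos(th),np.sin(th);Rm=np.array([[c_,-s_],[s_,c_]]);o=ww-Rm@mm
        res=W-(M@Rm.T+o)
        q=(w-o)@Rm;M=[[45,105],[-75,-15.]];W=list(W[:2])
        for k in cand:
            d=np.linalg.norm(q-k,axis=1)
            if d.min()<9: M.append(k);W.append(w[d.argmin()])
        M=np.array(M,float);W=np.array(W)
    print("yaw",np.degrees(th),"origin",o,"scale",sc,"n",len(M));print("res",res.ravel())
    return Rm,o
if __name__=="__main__":
    import pickle,sys
    c,im=pickle.load(open("w1.pkl","rb"));Rm,o=fit(c,im)
    h=hsv(im);m=(h[...,1]<60)&(h[...,2]>60);
    for b in blobs(m,100):
        x=cast(c,[cen(b)],65)[0,:2];q=Rm.T@(x-o)
        if abs(q[0])<75 and -45<q[1]<105:print("shard",q,cv2.contourArea(b),((cast(c,b[:,0],65)[:,:2]-o)@Rm).min(0),((cast(c,b[:,0],65)[:,:2]-o)@Rm).max(0))
E
python3 fit.py; python3 - <<'E'
from h import *
to([490,-225,400],10)
E
```

```text
yaw 1.5526792434192993 origin [552.81 -11.34] scale 0.9952226682997573 n 7
res [ 0.13 -0.03 -0.58  0.   -0.62  0.86 -0.44 -0.2   0.41  0.18  0.23 -0.91
  0.87  0.1 ]
shard [16.63 14.49] 48792.5 [-154.04 -133.65] [111.82 171.79]
t 1.45 pos [549.99  31.31 403.71] phi 0.77 -> travel [-63.43 255.47   3.92] dr [ 0.    0.   -0.16]
```

>>> move_arm(
  fingers=[85,85,85,85,85,85,85,85,85,85],
  travel=[
    [-10,45,0],
    [-20,90,0],
    [-30,135,0],
    [-40,180,0],
    [-50,225,0],
    [-60,270,0],
    [-70,315,0],
    [-75,350,0],
    [-75,350,0],
    [-75,350,0],
  ],
  dr=[
    [0,0,-0.02],
    [0,0,-0.04],
    [0,0,-0.06],
    [0,0,-0.08],
    [0,0,-0.1],
    [0,0,-0.12],
    [0,0,-0.14],
    [0,0,-0.16],
    [0,0,-0.16],
    [0,0,-0.16],
  ],
)

```text
clock: 2.45
position: [480.6, -317.4, 404.2]
ee_rot: [0.996, 0.089, -0.0, -0.0]
contact_force: [0.5, 0.8, 1.2]
gripper_width: 85.2
grasp_force: 0.0
```

```bash
python3 - <<'E'
from h import *
from bench import arm
import pickle
c=arm.camera_model("wrist");im=arm.get_image("wrist");pickle.dump((c,im),open("w2.pkl","wb"))
cv2.imwrite("pics/w2.png",cv2.resize(im[:,:,::-1],(800,600)))
h=hsv(im);H,S,V=h[...,0],h[...,1],h[...,2]
for k,m,z in(("orange",(H>3)&(H<16)&(S>190)&(V>100),76),("black",(V<26)&(S<90),26),("grey",(S<60)&(V>50)&(V<175),6)):
    for b in blobs(m,300)[:4]:
        r=cv2.minAreaRect(b);bp=cast(c,cv2.boxPoints(r),z)[:,:2];d=np.roll(bp,-1,0)-bp
        print(k,cv2.contourArea(b),np.array(cen(b))*1.5625,"ctr",bp.mean(0),"L",np.linalg.norm(d[:2],axis=1),"ang",np.degrees(np.arctan2(d[:2,1],d[:2,0])))
E
```

```text
grey 99878.0 [411.45 230.88] ctr [ 429.35 -324.48] L [580.52 504.98] ang [ -79.87 -154.89]
grey 4016.0 [663.52 553.82] ctr [ 235.84 -640.19] L [143.6  168.71] ang [ -79.77 -157.27]
grey 601.0 [ 30.2  118.83] ctr [542.07  -8.93] L [ 26.19 160.23] ang [-79.87 176.68]
grey 318.0 [789.42 502.78] ctr [ 299.33 -751.42] L [25.07 66.67] ang [ -79.76 -154.89]
```

View pics/w2.png

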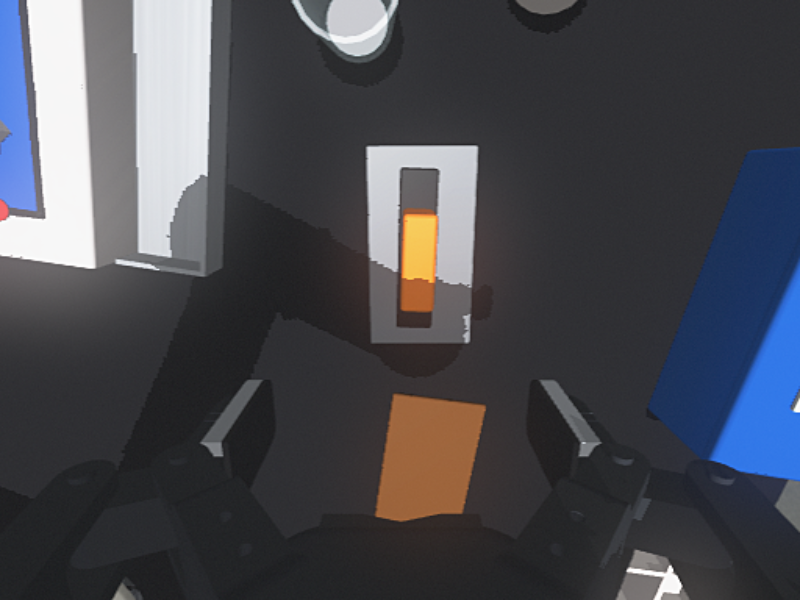

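The view shows the grey pad with corners at (367,146), (478,146), (469,343) and (371,343). The orange grip top spans (404..437, 213..312), and the black block is at rows 168–327.

```bash
python3 - <<'E'
from h import *
import pickle
c,im=pickle.load(open("w2.pkl","rb"))
h=hsv(im);H,S,V=h[...,0],h[...,1],h[...,2]
def show(k,p,z):
    bp=cast(c,np.array(p),z)[:,:2];d=np.roll(bp,-1,0)-bp;print(k,"ctr",bp.mean(0),"L",np.linalg.norm(d,axis=1),"ang",np.degrees(np.arctan2(d[:,1],d[:,0])))
f=1.5625
show("padman",np.array([(367,146),(478,146),(469,343),(371,343)])/f,6)
show("gripman",np.array([(404,213),(437,213),(434,312),(401,312)])/f,76)
show("blockman",np.array([(401,168),(439,168),(432,327),(397,327)])/f,26)
roi=np.zeros(H.shape,bool);roi[90:225,225:315]=1
for b in blobs(roi&(H>2)&(H<25)&(S>130)&(V>80),200)[:2]:
    r=cv2.minAreaRect(b);show("grip",cv2.boxPoints(r),76)
to([480,-320,300],10)
E
```

```text
padman ctr [ 492.18 -332.82] L [ 88.14 168.14  88.88 168.21] ang [ -79.85 -169.63  100.2    10.12]
gripman ctr [ 494.51 -327.63] L [22.14 69.85 23.69 69.89] ang [ -79.83 -170.19  100.19    8.54]
blockman ctr [ 494.34 -328.17] L [ 28.93 128.68  29.67 128.72] ang [ -79.84 -170.99  100.19    8.68]
grip ctr [ 496.34 -326.64] L [72.32 23.09 72.38 24.77] ang [   8.3   -81.7  -170.37   98.19]
t 2.5 pos [ 480.8  -316.82  404.38] phi 10.25 -> travel [ -1.31   3.07 104.38] dr [-0.  0.  0.]
```

>>> move_arm(
  fingers=[85,85,85,85,85,85,85,20,20,20],
  travel=[
    [5,6,45],
    [11,13,90],
    [11,13,135],
    [11,13,165],
    [11,13,185],
    [11,13,198],
    [11,13,198],
    [11,13,198],
    [11,13,198],
    [11,13,198],
  ],
  dr=[
    [0,0,0.01],
    [0,0,0.01],
    [0,0,0.01],
    [0,0,0.01],
    [0,0,0.01],
    [0,0,0.01],
    [0,0,0.01],
    [0,0,0.01],
    [0,0,0.01],
    [0,0,0.01],
  ],
)

```text
clock: 3.5
position: [494.2, -328.6, 208.1]
ee_rot: [0.996, 0.084, 0.001, 0.001]
contact_force: [0.0, -0.2, -0.6]
gripper_width: 43.7
grasp_force: 0.0
```

>>> move_arm(
  fingers=[15,15,15,15,15],
  travel=[
    [0,0,0],
    [0,0,0],
    [0,0,0],
    [0,0,0],
    [0,0,0],
  ],
  dr=[
    [0,0,0],
    [0,0,0],
    [0,0,0],
    [0,0,0],
    [0,0,0],
  ],
)

```text
clock: 4.0
position: [494.1, -328.7, 207.7]
ee_rot: [0.996, 0.084, 0.001, 0.0]
contact_force: [-1.2, 1.7, 5.1]
gripper_width: 23.1
grasp_force: 59.4
```

```bash
python3 - <<'E'
from h import *
from bench import arm
print(arm.read_state()["joints"])
a=np.radians(1.55);Rm=np.array([[np.cos(a),-np.sin(a)],[np.sin(a),np.cos(a)]])
for q in((-3,96),(-3,-90)):
    print(q,Rm@np.array(q)+[552.8,-11.3])
p=Rm@np.array((-3,96))+[552.8,-11.3]
to([*p,300],1.55)
E
```

```text
[-0.31  0.54 -0.3   0.   -0.73  2.05]
(-3, 96) [547.2   84.58]
(-3, -90) [ 552.24 -101.35]
t 4.0 pos [ 494.09 -328.7   207.67] phi 9.65 -> travel [ 121.7  -398.46  -92.52] dr [ 0.   -0.    0.14]
```

>>> move_arm(
  fingers=[15,15,15,15,15,15,15,15,15,15],
  travel=[
    [0,0,-40],
    [0,0,-80],
    [8,-26,-95],
    [18,-60,-95],
    [30,-100,-95],
    [43,-140,-95],
    [55,-180,-95],
    [67,-220,-95],
    [79,-260,-95],
    [91,-300,-95],
  ],
  dr=[
    [0,0,0],
    [0,0,0],
    [0,0,0.02],
    [0,0,0.04],
    [0,0,0.06],
    [0,0,0.08],
    [0,0,0.1],
    [0,0,0.12],
    [0,0,0.14],
    [0,0,0.14],
  ],
)

```text
clock: 5.0
position: [532.7, -16.1, 300.8]
ee_rot: [1.0, 0.014, -0.001, -0.0]
contact_force: [1.0, 0.5, -2.2]
gripper_width: 23.1
grasp_force: 59.7
```

```bash
python3 - <<'E'
from h import *
to([547.2,84.6,300],1.55)
E
```

```text
t 5.0 pos [532.74 -16.08 300.76] phi 1.56 -> travel [  17.2  -100.25    0.74] dr [-0.  0.  0.]
```

>>> move_arm(
  fingers=[15,15,15,15,15,15,15,15],
  travel=[
    [6,-35,0],
    [12,-70,0],
    [17,-95,0],
    [17,-100,0],
    [17,-100,12],
    [17,-100,24],
    [17,-100,32],
    [17,-100,32],
  ],
  dr=[
    [0,0,0],
    [0,0,0],
    [0,0,0],
    [0,0,0],
    [0,0,0],
    [0,0,0],
    [0,0,0],
    [0,0,0],
  ],
)

```text
clock: 5.8
position: [546.7, 81.6, 267.5]
ee_rot: [1.0, 0.013, -0.002, 0.001]
contact_force: [-0.1, 0.5, -2.5]
gripper_width: 23.0
grasp_force: 59.6
```

```bash
python3 - <<'E'
from h import *
from bench import arm
import pickle
to([547.2,84.6,263],1.55)
c=arm.camera_model("wrist");im=arm.get_image("wrist")
cv2.imwrite("pics/w3.png",cv2.resize(im[:,:,::-1],(800,600)))
E
```

```text
t 5.8 pos [546.74  81.56 267.46] phi 1.51 -> travel [ 0.56 -3.04  4.45] dr [ 0.    0.01 -0.  ]
```

View pics/w3.png

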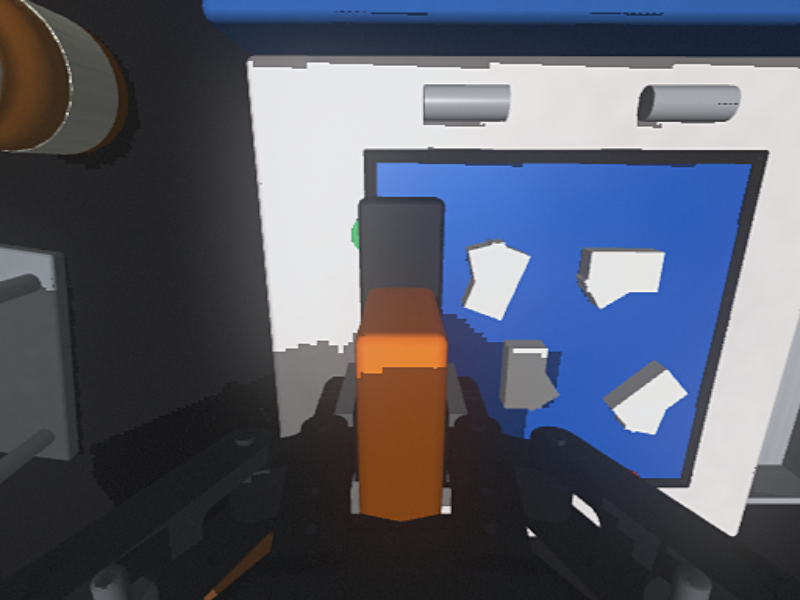

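>>> move_arm(
  fingers=[15,15,15,15,15,15,15,15,15,15],
  travel=[
    [0,0,3],
    [0,0,4],
    [0,6,4],
    [0,16,4],
    [0,28,4],
    [0,40,4],
    [0,52,4],
    [0,64,4],
    [0,76,4],
    [0,88,4],
  ],
  dr=[
    [0,0,0],
    [0,0,0],
    [0,0,0],
    [0,0,0],
    [0,0,0],
    [0,0,0],
    [0,0,0],
    [0,0,0],
    [0,0,0],
    [0,0,0],
  ],
)

```text
clock: 6.85
position: [550.0, -6.2, 265.8]
ee_rot: [1.0, 0.014, 0.0, -0.0]
contact_force: [0.8, 1.5, -2.7]
gripper_width: 23.3
grasp_force: 59.7
```

```bash
python3 - <<'E'
from h import *
to([552.2,-101.4,262.5],1.55)
E
```

```text
t 6.85 pos [550.03  -6.21 265.76] phi 1.6 -> travel [-0.49 95.21  3.25] dr [-0. -0.  0.]
```

>>> move_arm(
  fingers=[15,15,15,15,15,15,15,15,15,15],
  travel=[
    [0,8,2],
    [0,18,2],
    [0,28,2],
    [0,38,2],
    [0,48,2],
    [0,58,2],
    [0,67,2],
    [0,75,2],
    [0,83,2],
    [0,90,2],
  ],
  dr=[
    [0,0,0],
    [0,0,0],
    [0,0,0],
    [0,0,0],
    [0,0,0],
    [0,0,0],
    [0,0,0],
    [0,0,0],
    [0,0,0],
    [0,0,0],
  ],
)

```text
clock: 7.85
position: [552.5, -95.8, 263.7]
ee_rot: [1.0, 0.014, -0.0, 0.0]
contact_force: [0.7, 0.5, -2.7]
gripper_width: 23.6
grasp_force: 59.7
```

```bash
python3 - <<'E'
from h import *
from bench import arm
to([552.2,-101.4,262.5],1.55)
for n in("scene","wrist"):
    im=arm.get_image(n)
    if n=="scene": a=cv2.resize(im[170:300,170:340,::-1],(680,520),interpolation=cv2.INTER_CUBIC)[:300]
    else: b=cv2.resize(im[:,:,::-1],(400,300))
a=cv2.resize(a,(680,300));o=np.zeros((600,680,3),np.uint8);o[:300]=a;o[300:,:400]=b;cv2.imwrite("pics/s4.png",o)
E
```

```text
t 7.85 pos [552.52 -95.78 263.7 ] phi 1.61 -> travel [-0.48  5.61  1.2 ] dr [0. 0. 0.]
```

View pics/s4.png

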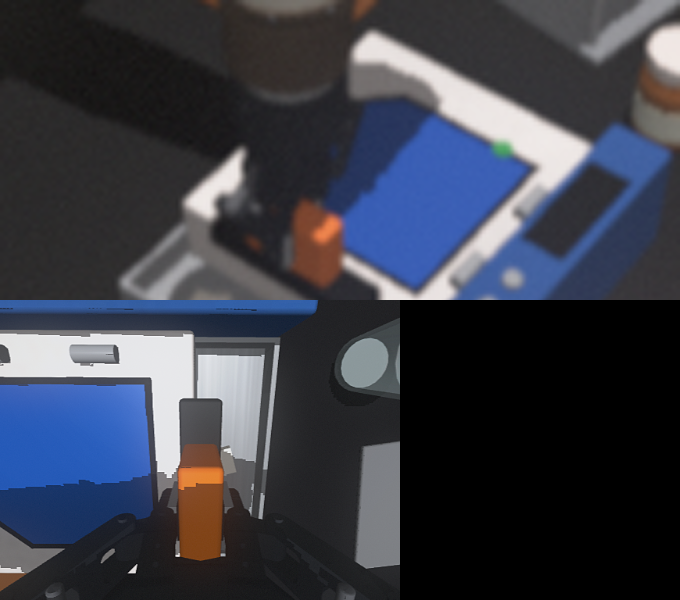

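>>> move_arm(
  fingers=[15,15,15,15,15,15,15,15,15],
  travel=[
    [0,8,0],
    [0,14,0],
    [0,14,0],
    [0,14,-20],
    [0,14,-55],
    [-10,45,-70],
    [-20,85,-70],
    [-40,120,-70],
    [-40,120,-70],
  ],
  dr=[
    [0,0,0],
    [0,0,0],
    [0,0,0],
    [0,0,0],
    [0,0,0],
    [0,0,-0.03],
    [0,0,-0.07],
    [0,0,-0.14],
    [0,0,-0.14],
  ],
)

```text
clock: 8.85
position: [513.7, -219.0, 333.6]
ee_rot: [0.997, 0.082, -0.001, -0.0]
contact_force: [-0.6, 1.0, -3.7]
gripper_width: 23.3
grasp_force: 59.9
```

```bash
python3 - <<'E'
from h import *
from bench import arm
to([492,-332.8,300],9.65)
im=arm.get_image("wrist")
cv2.imwrite("pics/w5.png",cv2.resize(im[:,:,::-1],(600,450)))
E
```

```text
t 8.85 pos [ 513.74 -219.03  333.62] phi 9.42 -> travel [-40.02 108.69  33.63] dr [-0.  0. -0.]
```

View pics/w5.png

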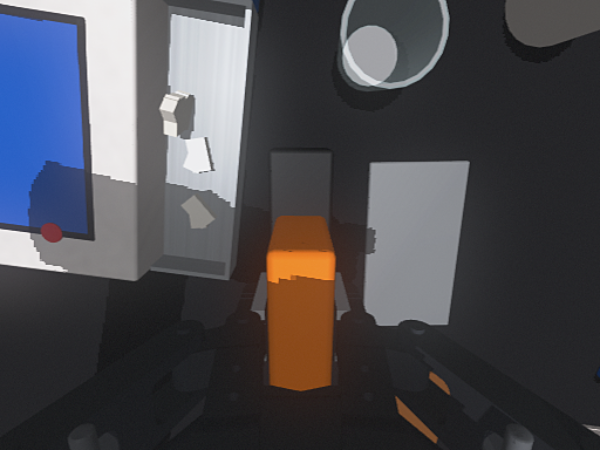

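>>> move_arm(
  fingers=[15,15,15,15,15,15,15,15,15,15],
  travel=[
    [-12,30,0],
    [-24,65,0],
    [-36,98,0],
    [-40,109,0],
    [-40,109,35],
    [-40,109,70],
    [-40,109,95],
    [-40,109,110],
    [-40,109,117],
    [-40,109,117],
  ],
  dr=[
    [0,0,0],
    [0,0,0],
    [0,0,0],
    [0,0,0],
    [0,0,0],
    [0,0,0],
    [0,0,0],
    [0,0,0],
    [0,0,0],
    [0,0,0],
  ],
)

```text
clock: 9.9
position: [495.1, -329.6, 215.8]
ee_rot: [0.996, 0.084, -0.001, -0.0]
contact_force: [0.3, -0.4, -2.9]
gripper_width: 23.3
grasp_force: 60.2
```

```bash
python3 - <<'E'
from h import *
from bench import arm
to([492,-332.8,208],9.65)
im=arm.get_image("top");np.save("top1.npy",im)
c=arm.camera_model("top")
a=np.radians(1.55);Rm=np.array([[np.cos(a),-np.sin(a)],[np.sin(a),np.cos(a)]])
# rectify digester region at deck and at gutter floor, 2 px/mm views
def rect(xa,xb,ya,yb,z,s):
    X,Y=np.meshgrid(np.arange(xb,xa,-1/s),np.arange(yb,ya,-1/s),indexing="ij")
    w=np.stack([X,Y],-1)@Rm.T+[552.8,-11.3]
    p=proj(c,np.c_[w.reshape(-1,2),np.full(X.size,z)]).reshape(*X.shape,2).astype(np.float32)
    return cv2.remap(im,p,None,cv2.INTER_CUBIC)
A=rect(-112,112,-80,112,60,2.2);B=rect(-112,112,-150,-78,8,2.2)
cv2.imwrite("pics/rect.png",np.hstack([A,B])[:,:,::-1])
E
```

```text
t 9.9 pos [ 495.1  -329.59  215.83] phi 9.69 -> travel [-3.58  2.65  7.84] dr [-0.  0.  0.]
```

View pics/rect.png

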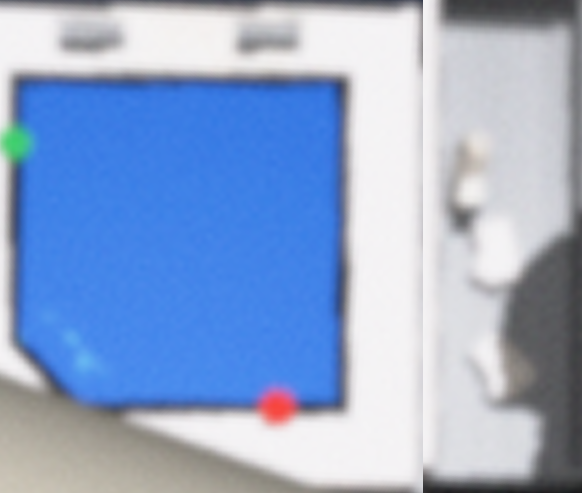

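The hatch and deck are clear in this view. The shards lie in the gutter at about (470,180), (497,245) and (500,365). The upper one is two-toned, so it looks like two stacked. I'll set the scraper down now.

>>> move_arm(
  fingers=[15,15,15,15,85,85,85,85,85,85],
  travel=[
    [-3,2,0],
    [-3,2,4],
    [-3,2,7],
    [-3,2,7],
    [-3,2,7],
    [-3,2,7],
    [-3,2,7],
    [-3,2,7],
    [-3,2,-10],
    [-3,2,-50],
  ],
  dr=[
    [0,0,0],
    [0,0,0],
    [0,0,0],
    [0,0,0],
    [0,0,0],
    [0,0,0],
    [0,0,0],
    [0,0,0],
    [0,0,0],
    [0,0,0],
  ],
)

```text
clock: 10.95
position: [491.1, -332.3, 264.0]
ee_rot: [0.996, 0.084, -0.004, -0.002]
contact_force: [0.9, -0.8, -0.2]
gripper_width: 85.2
grasp_force: 0.0
```

```bash
python3 - <<'E'
from h import *
from bench import arm
to([430,-300,404],9.7)
print(arm.read_state()["joints"])
c=arm.camera_model("wrist");im=arm.get_image("wrist")
h=hsv(im);H,S,V=h[...,0],h[...,1],h[...,2]
print(proj(c,[[492.2,-332.8,76]]))
for b in blobs((H>2)&(H<25)&(S>130)&(V>80),500)[:3]:
    r=cv2.minAreaRect(b);bp=cast(c,cv2.boxPoints(r),76)[:,:2];print(bp.mean(0),bp.ravel())
E
```

```text
t 10.95 pos [ 491.06 -332.35  263.95] phi 9.6 -> travel [ -55.79  -42.72 -139.46] dr [-0.01  0.01 -0.  ]
[-0.32  0.47 -0.25 -0.   -0.86  2.06]
[[258.87 231.32]]
[ 496.71 -332.1 ] [ 532.66 -314.4   536.46 -336.77  461.07 -351.41  456.65 -325.81]
```

>>> move_arm(
  fingers=[85,85,85,85,85,85,85,85,85,85],
  travel=[
    [0,0,-40],
    [0,0,-85],
    [6,-35,-115],
    [14,-80,-130],
    [22,-125,-145],
    [30,-170,-160],
    [38,-217,-160],
    [46,-264,-160],
    [54,-311,-160],
    [63,-358,-160],
  ],
  dr=[
    [0,0,0],
    [0,0,0],
    [0,0,0],
    [0,0,0],
    [0,0,0],
    [0,0,0],
    [0,0,0],
    [0,0,0],
    [0,0,0],
    [0,0,0],
  ],
)

```text
clock: 12.0
position: [493.7, 32.5, 427.3]
ee_rot: [0.996, 0.084, 0.001, -0.0]
contact_force: [0.9, -0.2, -0.4]
gripper_width: 84.9
grasp_force: 0.0
```

>>> move_arm(
  fingers=[85,85,85,85,85,85,85,85],
  travel=[
    [8,-47,0],
    [16,-94,0],
    [24,-141,0],
    [33,-188,0],
    [41,-235,0],
    [46,-265,0],
    [50,-285,0],
    [50,-285,0],
  ],
  dr=[
    [0,0,0],
    [0,0,0],
    [0,0,0],
    [0,0,0],
    [0,0,0],
    [0,0,0],
    [0,0,0],
    [0,0,0],
  ],
)

```text
clock: 12.8
position: [495.8, 322.1, 426.2]
ee_rot: [0.996, 0.085, -0.0, 0.0]
contact_force: [0.4, -0.1, -0.4]
gripper_width: 85.2
grasp_force: 0.0
```

```bash
python3 - <<'E'
from h import *
from bench import arm
import pickle
to([500,320,424],9.6)
c=arm.camera_model("wrist");im=arm.get_image("wrist");pickle.dump((c,im),open("w6.pkl","wb"))
cv2.imwrite("pics/w6.png",cv2.resize(im[:,:,::-1],(800,600)))
h=hsv(im);H,S,V=h[...,0],h[...,1],h[...,2]
for b in blobs((H>18)&(H<36)&(S>130)&(V>60),100)[:3]:
    r=cv2.minAreaRect(b);bp=cast(c,cv2.boxPoints(r),196)[:,:2];print(bp.mean(0),bp.ravel())
E
```

```text
t 12.8 pos [495.82 322.08 426.2 ] phi 9.77 -> travel [3.76 2.75 2.2 ] dr [0. 0. 0.]
[519.4  334.32] [507.82 349.84 534.53 346.   531.2  319.29 504.06 322.16]
```

View pics/w6.png

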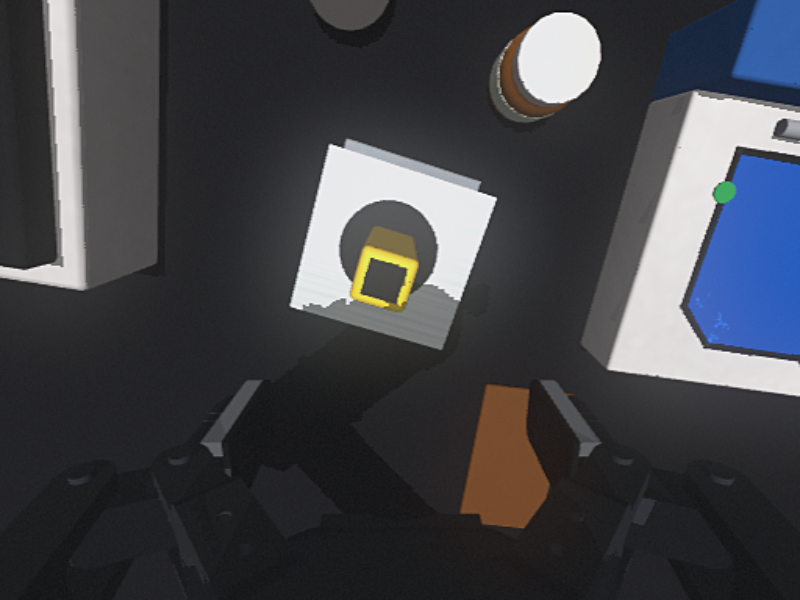

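The stand plate has corners at (330,144), (496,198), (443,349) and (291,307). The collar is centred at about (389,248), and the yellow handle top is the square at about (385,278).

```bash
python3 - <<'E'
from h import *
import pickle
c,im=pickle.load(open("w6.pkl","rb"));f=1.5625
def show(k,p,z):
    bp=cast(c,np.array(p)/f,z)[:,:2];d=np.roll(bp,-1,0)-bp;print(k,"ctr",bp.mean(0),"L",np.linalg.norm(d,axis=1),"ang",np.degrees(np.arctan2(d[:,1],d[:,0])))
show("plate",[(330,144),(496,198),(443,349),(291,307)],110)
h=hsv(im);H,S,V=h[...,0],h[...,1],h[...,2]
roi=np.zeros(H.shape,bool);roi[110:215,200:300]=1
col=roi&(V<110)&(S<90)
# collar: black ellipse, left/right/top extremes
ys,xs=np.nonzero(col&(np.arange(384)[:,None]<165));print("collar px",xs.min()*f,xs.max()*f,ys.min()*f)
print("collar c",cast(c,[[389/f,248/f]],116), cast(c,[[340/f,248/f],[438/f,248/f],[389/f,200/f]],116)[:,:2].ravel())
b=blobs(roi&(H>20)&(H<34)&(S>140)&(V>150),50)
for q in b[:2]:
    r=cv2.minAreaRect(q);print(r[0][0]*f,r[0][1]*f,r[1],r[2]);show("bright",cv2.boxPoints(r)*f,196)
d=blobs(roi&(V<70)&(np.arange(384)[:,None]>166)&(np.arange(384)[:,None]<196)&(np.arange(512)>232)&(np.arange(512)<262),50)
for q in d[:2]:
    r=cv2.minAreaRect(q);show("dark inner",cv2.boxPoints(r)*f,196)
E
```

```text
plate ctr [515.76 332.51] L [109.25 108.42 109.76 109.9 ] ang [-97.48 173.25  83.3   -7.02]
collar px 312.5 467.1875 171.875
collar c [[520.64 333.87 116.  ]] [515.27 365.04 526.   302.7  550.43 338.76]
383.40210914611816 278.4050464630127 (37.08734893798828, 35.57638168334961) 15.945395469665527
bright ctr [519.47 334.29] L [26.73 26.72 27.02 27.72] ang [ -7.45 -96.34 174.69  83.05]
```

>>> move_arm(
  fingers=[85,85,85,85,85,85,85,85,15,15],
  travel=[
    [12,-4,0],
    [24,-8,0],
    [24,-8,20],
    [24,-8,50],
    [24,-8,80],
    [24,-8,100],
    [24,-8,110],
    [24,-8,110],
    [24,-8,110],
    [24,-8,110],
  ],
  dr=[
    [0,0,0.12],
    [0,0,0.24],
    [0,0,0.29],
    [0,0,0.29],
    [0,0,0.29],
    [0,0,0.29],
    [0,0,0.29],
    [0,0,0.29],
    [0,0,0.29],
    [0,0,0.29],
  ],
)

```text
clock: 13.85
position: [518.6, 331.9, 318.4]
ee_rot: [0.998, -0.061, 0.001, -0.001]
contact_force: [-0.1, -0.1, -0.3]
gripper_width: 58.4
grasp_force: 0.0
```

>>> move_arm(
  fingers=[15,15,15,15,15],
  travel=[
    [0,0,0],
    [0,0,0],
    [0,0,0],
    [0,0,0],
    [0,0,0],
  ],
  dr=[
    [0,0,0],
    [0,0,0],
    [0,0,0],
    [0,0,0],
    [0,0,0],
  ],
)

```text
clock: 14.35
position: [518.4, 332.3, 317.8]
ee_rot: [0.998, -0.061, 0.001, -0.001]
contact_force: [-0.8, 0.9, 5.1]
gripper_width: 27.6
grasp_force: 59.9
```

```bash
python3 - <<'E'
from h import *
from bench import arm
to([518.5,334,315],-6.8)
s=arm.read_state();print(s["ee_rot"],s["joints"])
E
```

```text
t 14.35 pos [518.39 332.32 317.75] phi -6.95 -> travel [-0.1  -1.68  2.76] dr [-0. -0. -0.]
[ 1.   -0.06  0.   -0.  ] [ 0.83  0.44 -0.14  0.   -0.99  0.62]
```

>>> move_arm(
  fingers=[15,15,15,15,15,15,15,15,15,15],
  travel=[
    [0,0,-15],
    [0,0,-45],
    [0,0,-80],
    [0,0,-110],
    [0,0,-125],
    [0,0,-130],
    [15,28,-130],
    [35,68,-130],
    [53,104,-130],
    [53,104,-130],
  ],
  dr=[
    [0,0,0],
    [0,0,0],
    [0,0,0],
    [0,0,0],
    [0,0,0],
    [0,0,0],
    [0,0,0],
    [0,0,0],
    [0,0,0],
    [0,0,0],
  ],
)

```text
clock: 15.35
position: [558.9, 218.5, 444.7]
ee_rot: [0.998, -0.063, -0.002, 0.001]
contact_force: [-0.9, -0.9, -1.2]
gripper_width: 27.2
grasp_force: 59.5
```

>>> move_arm(
  fingers=[15,15],
  travel=[
    [0,0,0],
    [0,0,0],
  ],
  dr=[
    [0,0,0],
    [0,0,0],
  ],
)

```text
clock: 15.55
position: [558.0, 222.7, 445.5]
ee_rot: [0.998, -0.061, -0.001, 0.0]
contact_force: [-1.3, 0.6, -1.7]
gripper_width: 27.3
grasp_force: 59.5
```

```bash
python3 - <<'E'
from h import *
from bench import arm
s=arm.read_state();M=R.from_quat(s["ee_rot"]).as_matrix()
tip=s["position"]+M@[0,0,297.75];print("TCP",s["position"],"tip pred",tip, s["ee_rot"])
col=s["position"]+M@[0,0,297.75-93]
out=[]
for n in("top","scene"):
    im=arm.get_image(n);cm=arm.camera_model(n);p=proj(cm,[tip,col])
    print(n,p.ravel());np.save(n+"6.npy",im)
    x,y=p[0].round().astype(int);k=24
    crop=im[max(0,y-k):y+k,x-k:x+k];out.append(cv2.resize(crop[:,:,::-1],(384,384),interpolation=cv2.INTER_CUBIC))
    print((x-k,y-k))
cv2.imwrite("pics/tip.png",np.hstack(out))
E
```

```text
TCP [557.98 222.75 445.46] tip pred [557.37 222.5  147.71] [ 1.   -0.06 -0.    0.  ]
top [152.4  163.94 139.73 149.8 ]
(np.int64(128), np.int64(140))
scene [311.01 158.16 313.99 133.58]
(np.int64(287), np.int64(134))
```

View pics/tip.png

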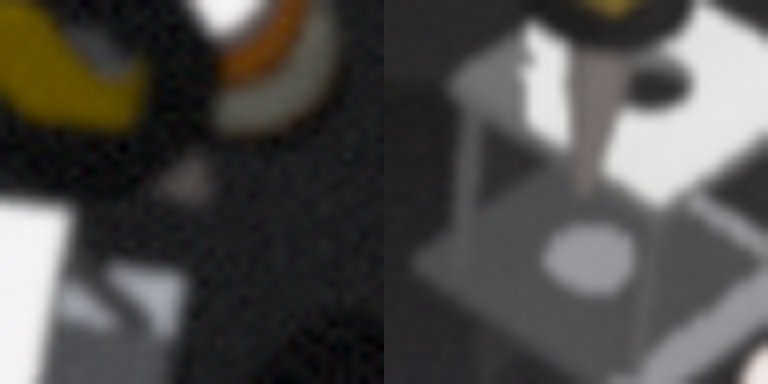

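The tip is at crop (195,200) in the top view and (201,192) in the scene view, within a pixel of where the grasp predicts it. On to the start dot, turning the tool so that its axes line up with the digester's.

>>> move_arm(
  fingers=[15,15,15,15,15,15,15,15,15,15],
  travel=[
    [10,23,0],
    [22,51,0],
    [34,79,0],
    [45,105,0],
    [53,122,0],
    [53,122,15],
    [53,122,40],
    [53,122,60],
    [53,122,70],
    [53,122,70],
  ],
  dr=[
    [0,0,-0.03],
    [0,0,-0.06],
    [0,0,-0.09],
    [0,0,-0.12],
    [0,0,-0.15],
    [0,0,-0.15],
    [0,0,-0.15],
    [0,0,-0.15],
    [0,0,-0.15],
    [0,0,-0.15],
  ],
)

```text
clock: 16.65
position: [595.7, 95.5, 375.0]
ee_rot: [1.0, 0.015, -0.002, 0.001]
contact_force: [-0.6, 0.5, -1.3]
gripper_width: 27.2
grasp_force: 59.7
```

>>> move_arm(
  fingers=[15,15],
  travel=[
    [0,0,0],
    [0,0,0],
  ],
  dr=[
    [0,0,0],
    [0,0,0],
  ],
)

```text
clock: 16.85
position: [596.3, 95.1, 378.1]
ee_rot: [1.0, 0.014, 0.001, -0.0]
contact_force: [-0.2, -0.1, -0.5]
gripper_width: 27.1
grasp_force: 59.7
```

```bash
cat >>h.py <<'E'
a_=np.radians(1.55);RD=np.array([[np.cos(a_),-np.sin(a_)],[np.sin(a_),np.cos(a_)]]);OD=np.array([552.8,-11.3])
def tip(goal,z=61.5,phi=1.55):
    """goal in digester xy; prints tip in digester frame and travel in tool axes"""
    from bench import arm
    s=arm.read_state();M=R.from_quat(s["ee_rot"]).as_matrix()
    t=s["position"]+M@[0,0,297.75]
    print("tip dig",RD.T@(t[:2]-OD),"z",t[2],"phi",np.degrees(np.arctan2(M[1,0],M[0,0])).round(2),"tilt",M[:2,2].round(4),"t",round(s["clock"],2),"F",s["contact_force"],s["grasp_force"],s["gripper_width"])
    print("travel",M.T@(np.r_[RD@np.array(goal)+OD,z]-t))
E
python3 - <<'E'
from h import *
from bench import arm
tip((45,105))
# re-measure green dot in the wrist view where visible
from fit import fit
c=arm.camera_model("wrist");im=arm.get_image("wrist");h=hsv(im);H,S,V=h[...,0],h[...,1],h[...,2]
for b in blobs((H>45)&(H<85)&(S>80)&(V>70),20)[:2]:print("green",RD.T@(cast(c,[cen(b)],60)[0,:2]-OD),cv2.contourArea(b))
for b in blobs(((H<6)|(H>172))&(S>110)&(V>60),20)[:2]:print("red",RD.T@(cast(c,[cen(b)],60)[0,:2]-OD),cv2.contourArea(b))
E
```

```text
tip dig [ 47.1  105.41] z 80.36947306382609 phi 1.65 tilt [0. 0.] t 16.85 F [-0.23 -0.11 -0.54] 59.711435437202454 27.086653564686973
travel [-2.14  0.42 18.86]
```

>>> move_arm(
  fingers=[15,15,15,15,15,15],
  travel=[
    [-1,0,5],
    [-2,0,10],
    [-2,0,14],
    [-2,0,17],
    [-2,0,18],
    [-2,0,18],
  ],
  dr=[
    [0,0,0],
    [0,0,0],
    [0,0,0],
    [0,0,0],
    [0,0,0],
    [0,0,0],
  ],
)

```text
clock: 17.5
position: [594.0, 94.7, 358.4]
ee_rot: [1.0, 0.014, -0.0, 0.0]
contact_force: [-0.3, 0.4, -0.8]
gripper_width: 27.5
grasp_force: 59.7
```

```bash
python3 - <<'E'
from h import *
from bench import arm
tip((45,105));tip((45,105))
c=arm.camera_model("scene");im=arm.get_image("scene");h=hsv(im);H,S,V=h[...,0],h[...,1],h[...,2]
for b in blobs((H>45)&(H<85)&(S>60)&(V>60),2)[:2]:print("green",RD.T@(cast(c,[cen(b)],60)[0,:2]-OD),cv2.contourArea(b))
tip((45,105))
E
```

```text
tip dig [ 43.94 104.79] z 60.6914669632348 phi 1.62 tilt [-0. -0.] t 17.5 F [-0.27  0.38 -0.82] 59.71150875091553 27.50368148721271
travel [ 1.06 -0.21 -0.81]
tip dig [ 43.94 104.79] z 60.6914669632348 phi 1.62 tilt [-0. -0.] t 17.5 F [-0.27  0.38 -0.82] 59.71150875091553 27.50368148721271
travel [ 1.06 -0.21 -0.81]
tip dig [ 44.1  104.79] z 60.93993182203519 phi 1.62 tilt [-0. -0.] t 17.55 F [ 0.21  0.9  -1.71] 59.71165716648102 27.229625838441414
travel [ 0.9  -0.21 -0.56]
```

>>> move_arm(
  fingers=[15,15,15,15,15,15,15,15,15,15],
  travel=[
    [-2,0,-0.5],
    [-5,0,-0.5],
    [-8,0,-0.5],
    [-11,0,-0.5],
    [-14,0,-0.5],
    [-17,0,-0.5],
    [-20,0,-0.5],
    [-23,0,-0.5],
    [-26,0,-0.5],
    [-29,0,-0.5],
  ],
  dr=[
    [0,0,0],
    [0,0,0],
    [0,0,0],
    [0,0,0],
    [0,0,0],
    [0,0,0],
    [0,0,0],
    [0,0,0],
    [0,0,0],
    [0,0,0],
  ],
)

```text
clock: 18.55
position: [564.7, 93.9, 359.2]
ee_rot: [1.0, 0.014, 0.0, -0.0]
contact_force: [-0.0, 0.8, -1.2]
gripper_width: 27.6
grasp_force: 59.7
```

```bash
python3 -c "
from h import *
tip((-45,105))"
```

```text
tip dig [ 14.76 104.82] z 61.47911177012054 phi 1.62 tilt [0. 0.] t 18.55 F [-0.04  0.8  -1.19] 59.71199333667755 27.62722327997913
travel [-59.76  -0.25  -0.02]
```

>>> move_arm(
  fingers=[15,15,15,15,15,15,15,15,15,15],
  travel=[
    [-3,0,0],
    [-6,0,0],
    [-9,0,0],
    [-12,0,0],
    [-15,0,0],
    [-18,0,0],
    [-21,0,0],
    [-24,0,0],
    [-27,0,0],
    [-30,0,0],
  ],
  dr=[
    [0,0,0],
    [0,0,0],
    [0,0,0],
    [0,0,0],
    [0,0,0],
    [0,0,0],
    [0,0,0],
    [0,0,0],
    [0,0,0],
    [0,0,0],
  ],
)

```text
clock: 19.55
position: [534.7, 93.0, 359.2]
ee_rot: [1.0, 0.014, 0.0, -0.0]
contact_force: [0.0, -0.4, -0.5]
gripper_width: 27.5
grasp_force: 59.7
```

```bash
python3 -c "
from h import *
tip((-45,105))"
```

```text
tip dig [-15.22 104.78] z 61.4922690186537 phi 1.62 tilt [0. 0.] t 19.55 F [ 0.05 -0.43 -0.53] 59.71083462238312 27.5277640422771
travel [-29.78  -0.25  -0.01]
```

>>> move_arm(
  fingers=[15,15,15,15,15,15,15,15,15,15],
  travel=[
    [-3,0,0],
    [-6,0,0],
    [-9,0,0],
    [-12,0,0],
    [-15,0,0],
    [-18,0,0],
    [-21,0,0],
    [-24,0,0],
    [-27,0,0],
    [-30,0,0],
  ],
  dr=[
    [0,0,0],
    [0,0,0],
    [0,0,0],
    [0,0,0],
    [0,0,0],
    [0,0,0],
    [0,0,0],
    [0,0,0],
    [0,0,0],
    [0,0,0],
  ],
)

```text
clock: 20.55
position: [504.7, 92.2, 359.2]
ee_rot: [1.0, 0.014, 0.0, -0.0]
contact_force: [0.2, -0.6, -1.2]
gripper_width: 27.7
grasp_force: 59.7
```

>>> move_arm(
  fingers=[15,15,15,15,15,15,15,15,15,15],
  travel=[
    [-2.1,2.1,0],
    [-4.3,4.3,0],
    [-6.4,6.4,0],
    [-8.6,8.6,0],
    [-10.7,10.7,0],
    [-12.8,12.8,0],
    [-15,15,0],
    [-17.1,17.1,0],
    [-19.3,19.3,0],
    [-21.4,21.4,0],
  ],
  dr=[
    [0,0,0],
    [0,0,0],
    [0,0,0],
    [0,0,0],
    [0,0,0],
    [0,0,0],
    [0,0,0],
    [0,0,0],
    [0,0,0],
    [0,0,0],
  ],
)

```text
clock: 21.55
position: [484.0, 70.0, 359.2]
ee_rot: [1.0, 0.014, 0.0, -0.0]
contact_force: [-0.4, -0.7, -0.7]
gripper_width: 27.4
grasp_force: 59.7
```

```bash
python3 -c "
from h import *
tip((-75,75))"
```

```text
tip dig [-66.55  83.13] z 61.47566230828011 phi 1.62 tilt [0. 0.] t 21.55 F [-0.41 -0.73 -0.67] 59.71249222755432 27.377591093375116
travel [-8.46  8.12 -0.02]
```

>>> move_arm(
  fingers=[15,15,15,15,15,15,15,15,15,15],
  travel=[
    [-2.1,2.1,0],
    [-4.3,4.2,0],
    [-6.4,6.2,0],
    [-8.5,8.3,0],
    [-8.6,11.3,0],
    [-8.6,14.3,0],
    [-8.6,17.3,0],
    [-8.6,20.3,0],
    [-8.6,23.3,0],
    [-8.6,26.3,0],
  ],
  dr=[
    [0,0,0],
    [0,0,0],
    [0,0,0],
    [0,0,0],
    [0,0,0],
    [0,0,0],
    [0,0,0],
    [0,0,0],
    [0,0,0],
    [0,0,0],
  ],
)

```text
clock: 22.55
position: [476.4, 43.4, 359.2]
ee_rot: [1.0, 0.014, -0.0, 0.0]
contact_force: [0.6, -0.1, -0.8]
gripper_width: 27.1
grasp_force: 59.7
```

>>> move_arm(
  fingers=[15,15,15,15,15,15,15,15,15,15],
  travel=[
    [0,3,0],
    [0,6,0],
    [0,9,0],
    [0,12,0],
    [0,15,0],
    [0,18,0],
    [0,21,0],
    [0,24,0],
    [0,27,0],
    [0,30,0],
  ],
  dr=[
    [0,0,0],
    [0,0,0],
    [0,0,0],
    [0,0,0],
    [0,0,0],
    [0,0,0],
    [0,0,0],
    [0,0,0],
    [0,0,0],
    [0,0,0],
  ],
)

```text
clock: 23.55
position: [477.2, 13.4, 359.2]
ee_rot: [1.0, 0.014, -0.0, -0.0]
contact_force: [-0.0, -0.2, -1.9]
gripper_width: 27.6
grasp_force: 59.7
```

```bash
python3 -c "
from h import *
tip((-75,-15))"
```

```text
tip dig [-74.93  26.77] z 61.4485882902469 phi 1.61 tilt [-0.  0.] t 23.55 F [-0.03 -0.19 -1.86] 59.71164107322693 27.639480306877896
travel [-0.11 41.77 -0.05]
```

>>> move_arm(
  fingers=[15,15,15,15,15,15,15,15,15,15],
  travel=[
    [0,3,0],
    [0,6,0],
    [0,9,0],
    [0,12,0],
    [0,15,0],
    [0,18,0],
    [0,21,0],
    [0,24,0],
    [0,27,0],
    [0,30,0],
  ],
  dr=[
    [0,0,0],
    [0,0,0],
    [0,0,0],
    [0,0,0],
    [0,0,0],
    [0,0,0],
    [0,0,0],
    [0,0,0],
    [0,0,0],
    [0,0,0],
  ],
)

```text
clock: 24.55
position: [478.0, -16.6, 359.2]
ee_rot: [1.0, 0.014, -0.0, 0.0]
contact_force: [-0.0, 0.2, -1.9]
gripper_width: 27.9
grasp_force: 59.7
```

>>> move_arm(
  fingers=[15,15,15,15,15,15,15,15,15,15],
  travel=[
    [0,3,0],
    [0,6,0],
    [0,9,0],
    [0,12,0],
    [0,12,0],
    [0,12,0],
    [0,12,-10],
    [0,12,-30],
    [0,12,-60],
    [0,12,-90],
  ],
  dr=[
    [0,0,0],
    [0,0,0],
    [0,0,0],
    [0,0,0],
    [0,0,0],
    [0,0,0],
    [0,0,0],
    [0,0,0],
    [0,0,0],
    [0,0,0],
  ],
)

```text
clock: 25.55
position: [478.2, -28.2, 450.8]
ee_rot: [1.0, 0.014, 0.0, 0.0]
contact_force: [0.7, 1.3, -0.7]
gripper_width: 27.5
grasp_force: 59.7
```

```bash
python3 - <<'E'
from h import *
tip((-75,-15))
to([516.8,332.4,449],-6.95)
E
```

```text
tip dig [-75.   -15.01] z 153.0936566813217 phi 1.64 tilt [ 0. -0.] t 25.55 F [ 0.7   1.27 -0.71] 59.71126914024353 27.456354073054044
travel [-0.01 -0.03 91.59]
t 25.55 pos [478.23 -28.25 450.84] phi 1.64 -> travel [  48.85 -359.4     1.75] dr [ 0.   -0.    0.15]
```

>>> move_arm(
  fingers=[15,15,15,15,15,15,15,15,15,15],
  travel=[
    [3,-20,0],
    [8,-60,0],
    [14,-105,0],
    [20,-150,0],
    [26,-195,0],
    [33,-240,0],
    [39,-285,0],
    [44,-325,0],
    [49,-350,0],
    [49,-359,0],
  ],
  dr=[
    [0,0,0.02],
    [0,0,0.04],
    [0,0,0.06],
    [0,0,0.08],
    [0,0,0.1],
    [0,0,0.12],
    [0,0,0.14],
    [0,0,0.15],
    [0,0,0.15],
    [0,0,0.15],
  ],
)

```text
clock: 26.55
position: [517.3, 334.6, 449.0]
ee_rot: [0.998, -0.06, 0.0, 0.0]
contact_force: [0.2, -0.4, -2.1]
gripper_width: 27.3
grasp_force: 59.7
```

>>> move_arm(
  fingers=[15,15,15],
  travel=[
    [0,0,0],
    [0,0,0],
    [0,0,0],
  ],
  dr=[
    [0,0,0],
    [0,0,0],
    [0,0,0],
  ],
)

```text
clock: 26.85
position: [517.1, 330.7, 449.8]
ee_rot: [0.998, -0.061, 0.0, -0.0]
contact_force: [-0.3, 0.2, -1.0]
gripper_width: 27.3
grasp_force: 59.7
```

```bash
python3 - <<'E'
from h import *
to([517.3,332.4,318.5],-6.95)
E
```

```text
t 26.85 pos [517.14 330.69 449.8 ] phi -7.04 -> travel [ -0.09  -1.69 131.3 ] dr [-0. -0. -0.]
```

>>> move_arm(
  fingers=[15,15,15,15,15,15,15,15,15,15],
  travel=[
    [0,-1.5,10],
    [0,-1.5,30],
    [0,-1.5,50],
    [0,-1.5,70],
    [0,-1.5,90],
    [0,-1.5,108],
    [0,-1.5,120],
    [0,-1.5,126],
    [0,-1.5,129],
    [0,-1.5,129],
  ],
  dr=[
    [0,0,0],
    [0,0,0],
    [0,0,0],
    [0,0,0],
    [0,0,0],
    [0,0,0],
    [0,0,0],
    [0,0,0],
    [0,0,0],
    [0,0,0],
  ],
)

```text
clock: 27.85
position: [517.6, 333.4, 320.4]
ee_rot: [0.998, -0.061, 0.0, -0.0]
contact_force: [0.1, 0.5, -1.7]
gripper_width: 27.3
grasp_force: 59.7
```

```bash
python3 - <<'E'
from h import *
to([517.3,332.4,318],-6.95)
E
```

```text
t 27.85 pos [517.56 333.37 320.4 ] phi -6.99 -> travel [-0.14  0.99  2.4 ] dr [-0. -0. -0.]
```

>>> move_arm(
  fingers=[15,15,15,85,85,85,85,85,85,85],
  travel=[
    [0,0,1],
    [0,0,2],
    [0,0,2],
    [0,0,2],
    [0,0,2],
    [0,0,2],
    [0,0,2],
    [0,0,-20],
    [0,0,-60],
    [0,0,-105],
  ],
  dr=[
    [0,0,0],
    [0,0,0],
    [0,0,0],
    [0,0,0],
    [0,0,0],
    [0,0,0],
    [0,0,0],
    [0,0,0],
    [0,0,0],
    [0,0,0],
  ],
)

```text
clock: 28.85
position: [517.3, 333.3, 425.1]
ee_rot: [0.998, -0.061, -0.001, 0.001]
contact_force: [1.1, 0.9, -0.2]
gripper_width: 85.2
grasp_force: 0.0
```

```bash
python3 - <<'E'
from h import *
from bench import arm
to([550,-40,430],1.5)
c=arm.camera_model("wrist");im=arm.get_image("wrist");h=hsv(im);H,S,V=h[...,0],h[...,1],h[...,2]
for b in blobs((H>18)&(H<36)&(S>130)&(V>150),50)[:3]:
    r=cv2.minAreaRect(b);bp=cast(c,cv2.boxPoints(r),196)[:,:2];d=np.diff(bp,axis=0);print("handle",bp.mean(0),np.linalg.norm(d,axis=1))
E
```

```text
t 28.85 pos [517.25 333.27 425.14] phi -6.98 -> travel [ 77.85 366.54  -3.98] dr [ 0.    0.   -0.15]
handle [530.17 340.94] [13.    6.4  13.11]
```

>>> move_arm(
  fingers=[85,85,85,85,85,85,85,85,85,85],
  travel=[
    [8,38,-5],
    [17,82,-5],
    [26,126,-5],
    [35,170,-5],
    [44,214,-5],
    [53,258,-5],
    [62,302,-5],
    [71,346,-5],
    [80,385,-5],
    [80,385,-5],
  ],
  dr=[
    [0,0,0],
    [0,0,-0.03],
    [0,0,-0.06],
    [0,0,-0.09],
    [0,0,-0.12],
    [0,0,-0.15],
    [0,0,-0.15],
    [0,0,-0.15],
    [0,0,-0.15],
    [0,0,-0.15],
  ],
)

```text
clock: 29.9
position: [550.0, -62.3, 430.1]
ee_rot: [1.0, 0.011, -0.0, 0.0]
contact_force: [-0.3, -0.2, -0.1]
gripper_width: 85.2
grasp_force: 0.0
```

```bash
python3 - <<'E'
from h import *
from bench import arm
import pickle
c=arm.camera_model("wrist");im=arm.get_image("wrist");pickle.dump((c,im),open("w9.pkl","wb"))
h=hsv(im);H,S,V=h[...,0],h[...,1],h[...,2]
def rect(xa,xb,ya,yb,z,s):
    X,Y=np.meshgrid(np.arange(xb,xa,-1/s),np.arange(yb,ya,-1/s),indexing="ij")
    w=np.stack([X,Y],-1)@RD.T+OD
    p=proj(c,np.c_[w.reshape(-1,2),np.full(X.size,z)]).reshape(*X.shape,2).astype(np.float32)
    return cv2.remap(im,p,None,cv2.INTER_LINEAR)
B=rect(-104,104,-146,-80,10,.5).astype(int)
print("gutter V (2mm/px), x from 104 down, y -80..-146")
for r in B.max(2)[10:90:2]: print(" ".join(f"{v:3d}" for v in r[::1]))
A=hsv(rect(-72,72,-42,100,60,1));hm=(A[...,1]<90);print("nonblue in hatch px",hm.sum(),[ (np.array(cen(b)),cv2.contourArea(b)) for b in blobs(hm,20)])
for n in("top","scene"):
    i2=arm.get_image(n);cm=arm.camera_model(n);g=hsv(i2);old=hsv(np.load(n+"0.npy"))
    for k,q in(("before",old),("after",g)):
        y=(q[...,0]>20)&(q[...,0]<33)&(q[...,1]>150)&(q[...,2]>60)
        o=(q[...,0]>3)&(q[...,0]<18)&(q[...,1]>190)&(q[...,2]>120)
        for nm,m in(("yellow",y),("orange",o)):
            print(n,k,nm,[(np.array(cen(b)),cv2.contourArea(b)) for b in blobs(m,20)[:2]])
E
```

```text
gutter V (2mm/px), x from 104 down, y -80..-146
238 227 186 224 222 227 228 225 221 223 223 220 218 220 219 217 216 216 217 220 218 214 215 217 218 212 208 211 204 204 200 205 203
238 224 182 224 222 226 227 224 221 222 221 220 218 219 218 217 216 216 216 218 216 212 214 217 218 211 208 211 203 203 201 204 197
238 225 183 224 221 225 226 224 220 221 221 219 217 219 217 216 216 215 216 217 216 213 214 217 218 211 207 210 203 202 200 204 196
238 226 182 224 221 224 225 222 220 220 221 218 217 220 217 215 215 215 214 217 215 212 213 216 217 211 208 212 201 202 201 203 193
238 228 181 224 221 224 224 222 219 220 220 217 217 218 216 214 215 215 214 217 215 211 213 216 217 209 206 211 202 202 199 203 197
238 231 188 222 220 222 224 221 219 219 220 217 217 217 216 214 214 213 214 216 214 211 213 215 215 209 206 209 201 201 198 202 193
238 233 188 220 220 222 223 220 218 219 218 217 217 216 215 213 213 213 213 215 213 210 210 215 215 209 206 207 200 200 200 204 190
238 232 187 217 219 222 223 219 217 218 218 216 215 216 215 212 214 213 212 215 213 209 211 214 215 208 204 208 201 200 198 202 
[... 3947 characters left out ...]
 182 178 181 154
128 120  99  99 100 101 101 101 102 103 100 100 101 101 117 139 135 134 140 186 222 236 220 189 178 179 177 174 179 179 177 182 153
128 121  99  99 101 101 102 101 100 102 100 101  99  99 105 139 138 137 132 139 203 224 186 180 180 179 175 173 177 180 178 181 156
nonblue in hatch px 312 [(array([  7.58, 135.  ]), 272.5)]
top before yellow [(array([ 98.9 , 179.35]), 365.5)]
top before orange [(array([382.71, 193.96]), 229.0)]
top after yellow [(array([ 99.51, 180.01]), 360.5)]
top after orange [(array([384.74, 197.11]), 91.5)]
scene before yellow [(array([323.44, 125.93]), 42.0)]
scene before orange []
scene after yellow [(array([322.72, 126.28]), 44.5)]
scene after orange []
```

```bash
python3 -c "
from bench import arm
print(arm.job_done())"
```

```text
the job is handed in; nothing more can be done
None
```

I handed the job in at about 30 s: the hatch is clear, the scraper is back on its grey pad, the joint was traced green to red at 3 cm/s with the tip about 1 mm above it, and the probe is back in its stand; I could only make out three shards for certain in the gutter, and I take the fourth to be stacked in the two-toned pile there.

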